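# Sort the casting kit into its holders

### The arm

A 6-joint arm with a two-finger parallel gripper is mounted at the origin on a cart in front of the work surface, level with it; the furniture and walls round the work are solid. World frame = base frame: x ahead of the robot, y to its left, z up, the work surface at z = 0. Lengths are in m, angles in rad, forces in N, time in s.
With the tool pointing down it reaches from about 0.4 to 0.925 m from the base axis. Payload 12.5 kg.
Tool frame: the origin (TCP) lies midway between the tips of the shut fingers; the grasp point (between the pads) lies 19 mm behind it; x points along the fingers, y is the direction in which the jaws open and shut, and the axes are right-handed (so a half turn about x gives the same grasp; the last joint's range is limited). The gripper opens to 95 mm and grips with 3 to 60 N. Pads are 20 mm wide; open, the fingers measure 119 mm over their backs; the gripper's body (75 mm by 180 mm) begins 59 mm behind the grasp point.
Start: joints at [1.135, 0.491, 1.559, -0, 1.092, -0.106], TCP at [0.202, 0.591, 0.215] pointing down, gripper open.
Joint ranges: [-3.1, 3.1], [-0.84, 2.19], [0.05, 2.79], [-1.13, 4.28], [0.06, 2.93], [-2.69, 2.69]. Speed limits (rad/s): [2.22, 2.22, 2.79, 3.14, 3.14, 3.14].

### API

Orientations are given as a 3x3 rotation matrix whose columns are the frame's x, y, z axes.
In Python, from bench import read_state, optics, r gives the robot as it stands. The module is installed in compiled form; this text tells all that it offers.
- The arm moves only by the shell command python3 -m inch 'ROWS' [FORCE]. ROWS is JSON, a list of rows, each a list of 3 entries, a list of its own where there are three numbers: the shift along the tool's x, y, z in units of 40 mm (1.0 is 40 mm), then the turn, a rotation vector about the tool's x, y, z in units of 8 degrees (1.0 is 8 degrees), then the opening, from -1 (shut) to 1 (fully open). A call has 1 to 20 rows; each row shifts and turns the commanded pose from where the row before left it, along the tool's axes as they then stand; what a row does not reach is not made up. A row lasts 1/8 s, in which the tool goes at most 62.5 mm and 10.7 degrees, less where a joint would pass 70% of its speed; a pose out of reach is approached as far as the arm can. A call is refused whole if a number of a shift passes 1 or a number of a turn 1, either way. A call with a gripper value outside its range is refused whole. The fingers move at their own pace and stop on an object; FORCE is the grip in N (left out, the last holds). Time passes only in rows, so rows that do not move let the fingers close. It gives the time, the measured TCP pose, the force and the opening at its end, in the units of the state.
- read_state(): the state, without advancing time (a new reading comes with each control period).
- optics.grab_frame(name): name is "scene" or "top" or "wrist"; returns the picture (400x640x3 uint8, red, green, blue); there is no depth.
- optics.camera_model(name): a dict with "mtx" (3x3 intrinsics, pixels), "camera_from_world" (4x4, takes a point from world to camera coordinates). Camera axes: x right, y down, z forward; pixel columns grow to the right and rows downward; lengths in m; the calibration is good to about 2 mm. The wrist camera is an equidistant fisheye: a pixel r from the principal point sees the ray r / f radians off the axis. A picture is of the moment at which its call begins: read the wrist's pose just before it. camera_model takes no time and is no camera call; for the wrist camera it gives the pose at the moment of the call.
- r.sign_off(): hands the job in, once; it reports no verdict.
The state is a dict: "t": time; "joint_pos": joint angles; "joint_velocities": joint speeds; "joint_efforts": joint torques, N m; "eef_pos": TCP position; "tool_rot": TCP orientation; "contact_force": force on the tool from outside, world axes, zero at the start; "moment": the same for the moment, N m; "opening": opening from 0.0 (shut) to 1.0 (fully open).
Only numpy, scipy, OpenCV 4.12 (cv2) and the standard library are available. Lean on these libraries where they do the work, as an engineer would, in place of code of your own. Each camera call takes 0.05 s, during which the arm holds its last target. There are 200 camera calls.

### The job

Clear up after casting by putting each loose thing where it belongs: stand the slim bottle with the red dropper tip in the narrow round stand, the broad bottle in the wide round stand and the cast knob on its base in the square tray, and lay the syringe flat along the long tray. Keep the bottles upright all the time, and leave the roll of masking tape and the funnel where they are.

Things in the scene. Friction and masses are not known exactly. Their poses are not given: they have to be found in the camera images.
- dropper_bottle_mid (a point): The slim white bottle with a long thin red tip, 42 mm in diameter, 135 mm high, upright on the open bench (bottles with other tips, further back, are not meant). The point is on its axis (z), half-way up: the body reaches to 24 mm above it, then a collar 21 mm wide to 37 mm, then the tip, 12 mm wide, to 67 mm; a grip 5 to 10 mm above the point leaves more room over the tip. 0.08 kg.
- wide_bottle_mid (a point): The broad round white bottle with a black screw cap, 58 mm in diameter, 140 mm high in all. Stands upright. This point is on its axis, half-way up: the round body reaches from 70 mm below to 30 mm above it and narrows over the next 20 mm to a cap 30 mm wide whose top is 70 mm above it; a grip 10 to 15 mm above this point leaves more room over the cap. z is the bottle's axis. 0.25 kg.
- syringe_mid (a point): The dosing syringe, lying flat, 128 mm long. This point is on its axis, half-way along, 12 mm above what it lies on. Its length lies along y: nozzle tip at y = -64 mm, plunger head at y = +64 mm. The barrel, 23 mm thick, reaches from y = -48 to +24 mm; the finger flange at y = 24 to 27 mm is 36 mm wide (x) and 24 mm high. Grip the barrel across x near this point. 0.03 kg.
- casting_mid (a point): The cast knob: a round flared base 55 mm wide and 20 mm high, a stem, and on top a round head 28 mm wide; 44 mm high in all, standing on its base. This point is on its axis, half-way up (22 mm above what it stands on); the head lies 8 to 22 mm above it and is the place to grip from above. z is its axis. 0.05 kg.
- narrow_stand: The narrower of two round grey bottle stands with an open top, fixed to the bench: inner diameter 58 mm, outer 65 mm, on a 76 mm dark foot disc; rim 36 mm above the bench, inner floor 6 mm above the bench. Origin: centre of its underside, on the bench.
- wide_stand: The wider of two round grey bottle stands with an open top, fixed to the bench: inner diameter 78 mm, outer 85 mm, on a 96 mm dark foot disc; rim 36 mm above the bench, inner floor 6 mm above the bench. Origin: centre of its underside, on the bench.
- long_tray: The long low metal tray with a dark liner, fixed to the bench: 100 mm (x) by 152 mm (y, its length) outside, walls 4 mm thick, inner floor 92 x 144 mm and 4 mm above the bench, wall tops 14 mm above the bench. Origin: centre of its underside, on the bench.
- square_tray: The square wooden tray with a cork liner, fixed to the bench: 92 x 92 mm outside, walls 4 mm thick, inner floor 84 x 84 mm and 4 mm above the bench, wall tops 22 mm above the bench. Origin: centre of its underside, on the bench.
- tape_roll_mid (a point): A bystander: the roll of masking tape, lying flat, 104 mm wide, 25 mm high, loose on the bench at the right. The point is on its axis, half-way up.
- funnel_mid (a point): A bystander: the white funnel standing on its rim, 74 mm wide, 66 mm high, loose on the bench at the left. The point is on its axis, half-way up.
Mind the look-alikes: they are no part of the job. What is shaped like the part that bears wide_bottle_mid but pink is not meant.

How it is judged:
By the outcome, as a careful person would: the job done as asked, in the order asked, and still so for the second after the job is handed in, with the robot touching nothing.
It also fails if it takes over 112 s, if anything falls off the work surface, if the arm or the gripper's body presses on something with over 40 N, if the wrist force passes 120 N, or if a joint passes its speed limit or range.

## Working session

There is one attempt and no reset: what is moved stays moved. The work goes in short steps, Python scripts to look and compute and a shell command to move; the robot and the scene stay as the last step left them, time stands still between calls to the robot, and variables do not carry over. Pictures are saved under pics/ and viewed, about 12 in all and at most 16, crops included, and the job is handed in when it is done.

```bash
mkdir -p pics; ls
python3 - <<'E'
from bench import read_state, optics, r
import cv2
for n in ("top","scene"):
    cv2.imwrite(f"pics/{n}0.png",optics.grab_frame(n)[:,:,::-1])
    m=optics.camera_model(n); print(n,m["mtx"],m["camera_from_world"])
s=read_state(); print(s["t"],s["eef_pos"],s["tool_rot"],s["opening"])
E
```

```text
pics
top [[450.70166102   0.         311.19042859]
 [  0.         450.70166102 197.89463092]
 [  0.           0.           1.        ]] [[ 0.09929941 -0.99505537  0.00210614 -0.07516189]
 [-0.97348664 -0.0975849  -0.2068839   0.51839715]
 [ 0.20606646  0.01849315 -0.97836323  1.24564958]
 [ 0.          0.          0.          1.        ]]
scene [[499.81655269   0.         324.47679369]
 [  0.         499.81655269 194.98592089]
 [  0.           0.           1.        ]] [[-0.67168112 -0.74060533  0.01866068  0.31961406]
 [-0.48481126  0.42036737 -0.76697413  0.33462218]
 [ 0.56018079 -0.52420895 -0.64140662  1.37049077]
 [ 0.          0.          0.          1.        ]]
0.1 [0.20231378 0.59113345 0.2141421 ] [[-3.94498708e-04  3.23885065e-01  9.46096353e-01]
 [-8.59401437e-04  9.46095967e-01 -3.23885291e-01]
 [-9.99999553e-01 -9.40848894e-04 -9.48863470e-05]] 1.0003171431605489
```

View pics/top0.png

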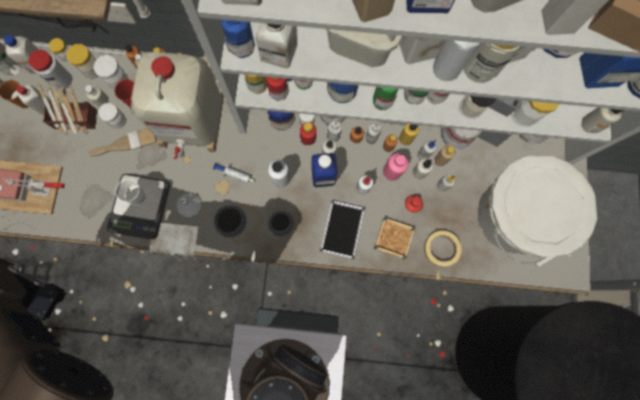

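View pics/scene0.png

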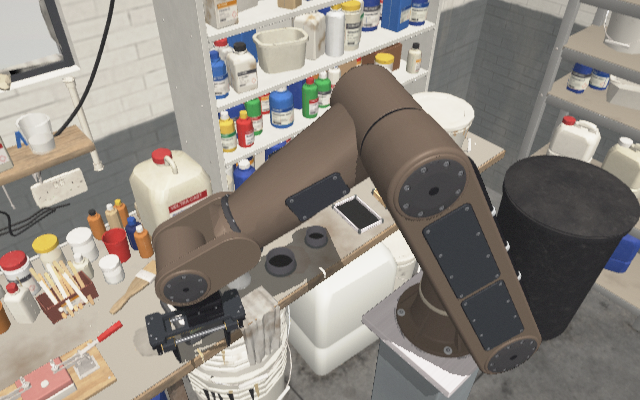

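The top view shows the syringe near (235,173), a white bottle at (278,172), the stands at (230,220) and (281,222), the trays at (343,229) and (395,236), the tape at (443,247), and a small red-tipped bottle at (366,183). I'll enlarge it to tell them apart.

Run:
```python
import cv2
a=cv2.imread("pics/top0.png")[110:280,170:470]
cv2.imwrite("pics/top0c.png",cv2.resize(a,None,fx=2.66,fy=2.66,interpolation=cv2.INTER_CUBIC))
```

```text
(no output)
```

View pics/top0c.png

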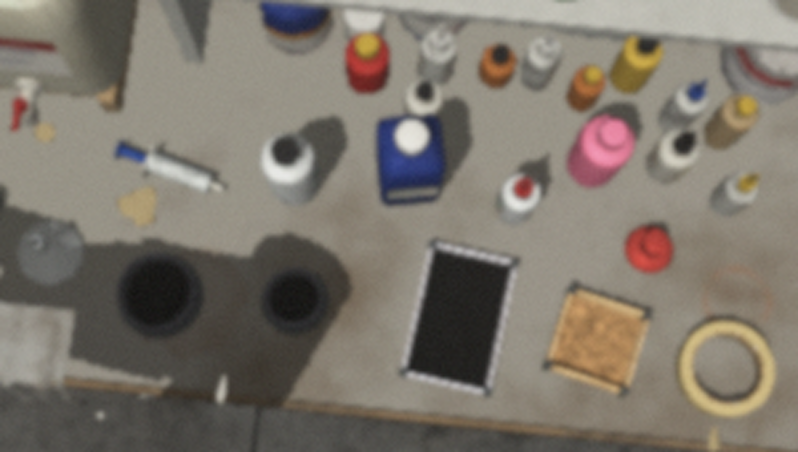

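The crop (scale 2.66, offset 170,110) gives these pixels:

| Item | Crop pixels |
|---|---|
| Syringe | blue plunger (118,150), nozzle (222,188) |
| Wide bottle cap | (287,150) |
| Red dropper tip | (525,185) |
| Red knob | (650,248) |
| Wide stand | (160,295) |
| Narrow stand | (295,300) |
| Long tray centre | (460,316) |
| Square tray centre | (598,340) |
| Funnel | (50,250) |
| Tape | (727,368) |

```bash
cat > h.py <<'E'
import numpy as np
from bench import read_state, optics, r
def ray(name,uv):
    m=optics.camera_model(name); T=m["camera_from_world"]; K=m["mtx"]
    p=np.linalg.inv(K)@[uv[0],uv[1],1]
    if name=="wrist":
        th=np.hypot(p[0],p[1]); p=np.array([p[0]/th*np.sin(th),p[1]/th*np.sin(th),np.cos(th)])
    R=T[:3,:3]; return -R.T@T[:3,3], R.T@p
def plane(name,uv,z):
    o,d=ray(name,uv); return (o+d*(z-o[2])/d[2])[:2]
def proj(name,P):
    m=optics.camera_model(name); T=m["camera_from_world"]; K=m["mtx"]
    p=T[:3,:3]@np.asarray(P,float)+T[:3,3]
    if name=="wrist":
        rr=np.hypot(p[0],p[1]); th=np.arctan2(rr,p[2]); q=np.array([p[0],p[1]])/max(rr,1e-9)*th
    else: q=p[:2]/p[2]
    return K[:2,:2]@q+K[:2,2]
def plan(xyz,jaw=None):
    """turn about tool x (units) needed so the jaw axis lies at angle jaw (deg, mod 180), then shift in tool axes after that turn"""
    s=read_state(); R=np.array(s["tool_rot"]); cur=np.degrees(np.arctan2(R[1,1],R[0,1]))
    from scipy.spatial.transform import Rotation as Q
    # straighten: desired x=-z
    j=cur if jaw is None else jaw
    if jaw is not None:
        j=cur+((jaw-cur+90)%180-90)
    c,sn=np.cos(np.radians(j)),np.sin(np.radians(j))
    Y=np.array([c,sn,0]);X=np.array([0,0,-1.]);D=np.c_[X,Y,np.cross(X,Y)]
    rv=Q.from_matrix(R.T@D).as_rotvec(degrees=True)/8
    sh=D.T@(np.array(xyz)-s["eef_pos"])/.04
    print("t %.2f tcp %s jaw %.1f q6 %.2f | turn %s shift(after turn) %s"%(s["t"],np.round(s["eef_pos"],4),cur,s["joint_pos"][5],rv.round(2),sh.round(2)))
E
python3 - <<'E'
from h import *
P=lambda u,v,z:plane("top",(170+u/2.66,110+v/2.66),z).round(3)
for n,u,v,z in [("syrPl",118,150,.012),("syrNoz",222,188,.012),("wide cap",287,150,.14),("drop tip",525,182,.135),("knob top",652,238,.044),("wstand rim",160,295,.036),("nstand rim",295,300,.036),("lt1",433,243,.014),("lt2",515,262,.014),("lt3",490,390,.014),("lt4",405,372,.014),("sq1",575,288,.022),("sq2",650,314,.022),("sq3",625,390,.022),("sq4",548,366,.022),("tape",727,368,.025),("funnel",50,250,.03),("bluecan",412,135,.1),("pink",612,132,.14)]: print(n,P(u,v,z))
plan([.6,0,.25],0)
E
```

```text
syrPl [0.6   0.279]
syrNoz [0.568 0.155]
wide cap [0.584 0.074]
drop tip [ 0.576 -0.172]
knob top [ 0.551 -0.324]
wstand rim [0.436 0.204]
nstand rim [0.445 0.057]
lt1 [ 0.528 -0.087]
lt2 [ 0.515 -0.18 ]
lt3 [ 0.371 -0.164]
lt4 [ 0.381 -0.07 ]
sq1 [ 0.491 -0.247]
sq2 [ 0.471 -0.331]
sq3 [ 0.385 -0.308]
sq4 [ 0.403 -0.224]
tape [ 0.419 -0.417]
funnel [0.475 0.332]
bluecan [ 0.624 -0.052]
pink [ 0.636 -0.257]
t 0.10 tcp [0.2023 0.5911 0.2141] jaw 71.1 q6 -0.11 | turn [8.89 0.   0.01] shift(after turn) [-0.9   9.94 14.78]
```

```bash
python3 -m inch '[[[0,-1,1],[0,0,0],1],[[0,-1,1],[0,0,0],1],[[0,-1,1],[0,0,0],1],[[0,-1,1],[0,0,0],1],[[0,-1,1],[0,0,0],1],[[0,-1,1],[0,0,0],1],[[0,-1,1],[0,0,0],1],[[0,-1,1],[0,0,0],1],[[0,-1,1],[0,0,0],1],[[0,-1,1],[0,0,0],1],[[0,-1,1],[0,0,0],1],[[0,-1,1],[0,0,0],1],[[0,-1,1],[0,0,0],1],[[0,-1,1],[0,0,0],1],[[0,-1,1],[0,0,0],1],[[0,0,0],[0,0,0],1],[[0,0,0],[0,0,0],1]]' 20
python3 - <<'E'
from h import *; import cv2
f=optics.grab_frame("wrist");cv2.imwrite("pics/w1.png",f[:,:,::-1])
for P in [(.576,-.172,.135),(.551,-.324,.044),(.445,.057,.036),(.584,.074,.14)]: print(proj("wrist",P).round())
plan([.576,-.172,.0565],71)
E
```

```text
t: 2.22
eef_pos: [0.5752, -0.1703, 0.2141]
tool_rot: [[-0.001, 0.324, 0.946], [0.001, 0.946, -0.324], [-1.0, 0.0, -0.001]]
contact_force: [-0.7, -0.6, -0.6]
opening: 1.001
[317. 206.]
[193. 204.]
[462.  23.]
[557. 135.]
t 2.27 tcp [ 0.5753 -0.1698  0.2144] jaw 71.1 q6 -1.64 | turn [ 0.02 -0.01 -0.  ] shift(after turn) [ 3.95 -0.05  0.04]
```

View pics/w1.png

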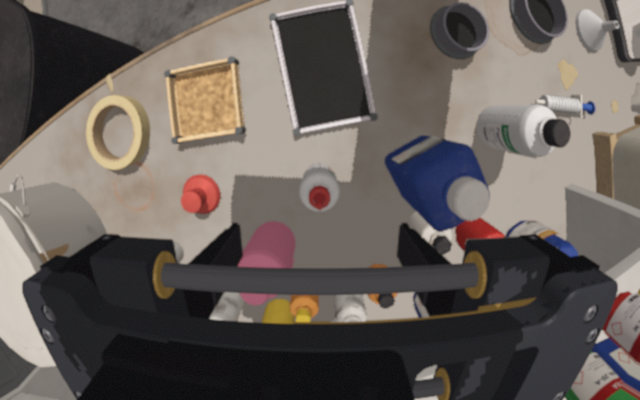

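The wrist view shows the dropper bottle with its red tip at (318,197), the knob head at (191,203), the square tray at (205,100), the long tray at (323,68), the narrow stand at (459,30), the wide stand at (538,15), and the wide bottle cap at (556,133).

Run:
```python
from h import *
for n,u,v,z in [("tip",318,197,.135),("knob",191,203,.044),("nst",459,30,.036),("wst",538,12,.036),("cap",557,132,.14),("sq",167,67,.022),("sq",239,60,.022),("sq",243,132,.022),("sq",175,142,.022),("lt",271,10,.014),("lt",351,2,.014),("lt",374,120,.014),("lt",297,135,.014)]: print(n,plane("wrist",(u,v),z).round(3))
```

```text
tip [ 0.569 -0.169]
knob [ 0.549 -0.325]
nst [0.453 0.049]
wst [0.444 0.189]
cap [0.581 0.074]
sq [ 0.377 -0.303]
sq [ 0.409 -0.213]
sq [ 0.493 -0.237]
sq [ 0.471 -0.326]
lt [ 0.36  -0.158]
lt [ 0.382 -0.063]
lt [ 0.531 -0.085]
lt [ 0.519 -0.178]
```

```bash
python3 -m inch '[[[0.95,0,-0.1],[0,0,0],1],[[1,0,0],[0,0,0],1],[[1,0,0],[0,0,0],1],[[0.7,0,0],[0,0,0],1],[[0.3,0,0],[0,0,0],1],[[0,0,0],[0,0,0],1],[[0,0,0],[0,0,0],-1],[[0,0,0],[0,0,0],-1],[[0,0,0],[0,0,0],-1],[[0,0,0],[0,0,0],-1],[[0,0,0],[0,0,0],-1],[[0,0,0],[0,0,0],-1],[[0,0,0],[0,0,0],-1],[[0,0,0],[0,0,0],-1]]' 20
```

```text
t: 4.03
eef_pos: [0.572, -0.1693, 0.0566]
tool_rot: [[-0.0, 0.324, 0.946], [0.0, 0.946, -0.324], [-1.0, 0.0, -0.0]]
contact_force: [0.7, -0.3, -0.1]
opening: 0.43
```

```bash
python3 -m inch '[[[-1,0,0],[0,0,0],-1],[[-1,0,0],[0,0,0],-1],[[-0.5,0.3,-0.2],[0,0,0],-1],[[0,0.8,-0.6],[0,0,0],-1],[[0,0.8,-0.6],[0,0,0],-1],[[0,0.8,-0.6],[0,0,0],-1],[[0,0.8,-0.5],[0,0,0],-1],[[0,0.8,-0.5],[0,0,0],-1],[[0,0.5,-0.3],[0,0,0],-1],[[0,0,0],[0,0,0],-1],[[0,0,0],[0,0,0],-1]]'
python3 - <<'E'
from h import *; import cv2
f=optics.grab_frame("wrist");cv2.imwrite("pics/w2.png",f[:,:,::-1])
for P in [(.445,.057,.036),(.436,.204,.036),(.584,.074,.14)]: print(proj("wrist",P).round())
plan([.447,.054,.07],71)
E
```

```text
t: 5.4
eef_pos: [0.509, 0.0549, 0.1563]
tool_rot: [[-0.0, 0.324, 0.946], [-0.0, 0.946, -0.324], [-1.0, -0.0, -0.0]]
contact_force: [-0.0, -0.3, -1.7]
opening: 0.427
[299. 128.]
[440.  75.]
[377. 311.]
t 5.45 tcp [0.5092 0.0546 0.1564] jaw 71.1 q6 -1.26 | turn [ 0.01 -0.    0.  ] shift(after turn) [ 2.16 -0.52 -1.47]
```

View pics/w2.png

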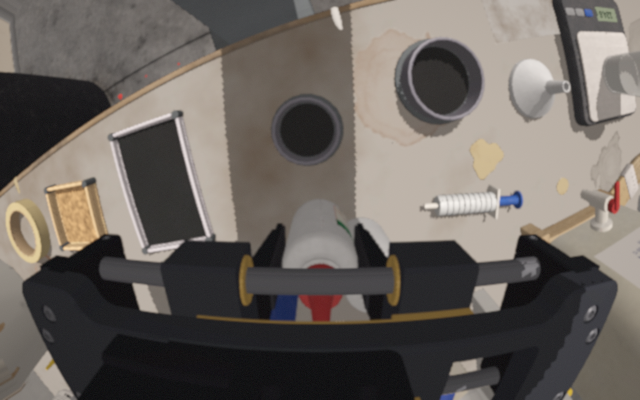

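Narrow stand rim centre is at (307,129) and the wide stand rim centre at about (440,78). The held bottle's lower end is around (320,215), and the syringe lies along (430,207)–(520,200).

Run:
```python
from h import *
for n,u,v,z in [("nst",307,128.5,.036),("wst",440,78,.036),("flange",498,203,.012),("noz",424,208,.012),("plun",521,200,.012),("lt",112,135,.014),("lt",180,115,.014),("lt",212,238,.014),("lt",147,250,.014)]: print(n,plane("wrist",(u,v),z).round(4))
q=plane("wrist",(307,128.5),.036)
plan([*q,.156],71)
print(proj("wrist",(.5092,.0546,.1)))
```

```text
nst [0.4475 0.0638]
wst [0.4386 0.2027]
flange [0.5958 0.2504]
noz [0.5691 0.1565]
plun [0.6039 0.2853]
lt [ 0.3683 -0.1557]
lt [ 0.3853 -0.0601]
lt [ 0.5254 -0.0799]
lt [ 0.5144 -0.174 ]
t 5.45 tcp [0.5092 0.0546 0.1564] jaw 71.1 q6 -1.26 | turn [ 0.01 -0.    0.  ] shift(after turn) [ 0.01 -0.28 -1.53]
[319.00034576 212.60001344]
```

```bash
python3 -m inch '[[[0,-0.2,-0.8],[0,0,0],-1],[[0,-0.13,-0.73],[0,0,0],-1],[[0,0,0],[0,0,0],-1],[[0.6,0,0],[0,0,0],-1],[[0.6,0,0],[0,0,0],-1],[[0.4,0,0],[0,0,0],-1],[[0,0,0],[0,0,0],-1]]'; python3 -c "
from h import *; import cv2
cv2.imwrite('pics/w3.png',optics.grab_frame('wrist')[:,:,::-1])
plan([.447,.062,.0632],71)"
```

```text
t: 6.32
eef_pos: [0.4475, 0.0618, 0.0918]
tool_rot: [[-0.002, 0.325, 0.946], [0.0, 0.946, -0.325], [-1.0, -0.0, -0.002]]
contact_force: [0.4, 0.3, -1.0]
opening: 0.426
t 6.38 tcp [0.4477 0.0619 0.0925] jaw 71.1 q6 -1.25 | turn [ 0.01 -0.    0.  ] shift(after turn) [ 0.73 -0.   -0.02]
```

View pics/w3.png

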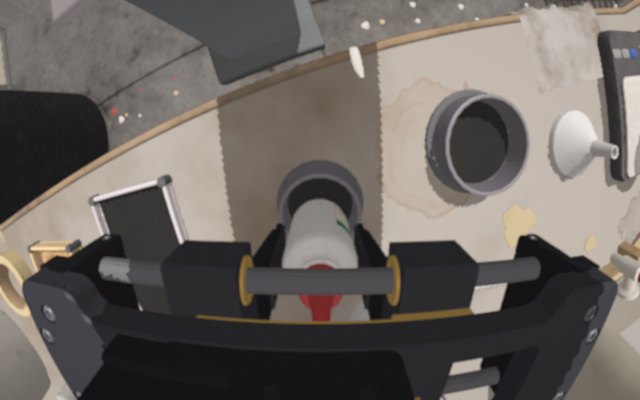

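The bottle is centred sideways in the rim (rim 278–363, bottle about 320). Its front bottom edge is at v≈198 and the inner front rim at v≈169, so I need to check the fore-aft offset.

```bash
python3 -c "
from h import *
s=read_state();a=np.array(s['tool_rot'])[:,2];c=np.array([*s['eef_pos'][:2],.036])
print(s['eef_pos'])
for d in (-.0325,-.029,-.021,0): print(d,proj('wrist',c+d*a).round(1))
for d in (-.0325,-.029,-.021): print(d,proj('wrist',c+d*a+[0,0,-.03]).round(1))
for v in (162,169,198): print(v,(plane('wrist',(320,v),.036)-c[:2])@a[:2])
b=np.array([a[1],-a[0],0])
print(proj('wrist',c+.0325*b),proj('wrist',c-.0325*b))
"
```

```text
[0.44767973 0.06194803 0.09247807]
-0.0325 [319.  170.8]
-0.029 [319.  175.4]
-0.021 [319.  185.9]
0 [319.  212.6]
-0.0325 [319.1 164.5]
-0.029 [319.1 168.7]
-0.021 [319.1 178. ]
162 -0.03912981083305439
169 -0.033873297121019635
198 -0.011590145609747972
[277.02010068 212.44357474] [361.06673468 212.47573015]
```

```bash
python3 -c "
import cv2
a=cv2.imread('pics/w3.png')[145:325,240:400]
cv2.imwrite('pics/w3c.png',cv2.resize(a,None,fx=3.3,fy=3.3,interpolation=cv2.INTER_CUBIC))"
```

```text
(no output)
```

View pics/w3c.png

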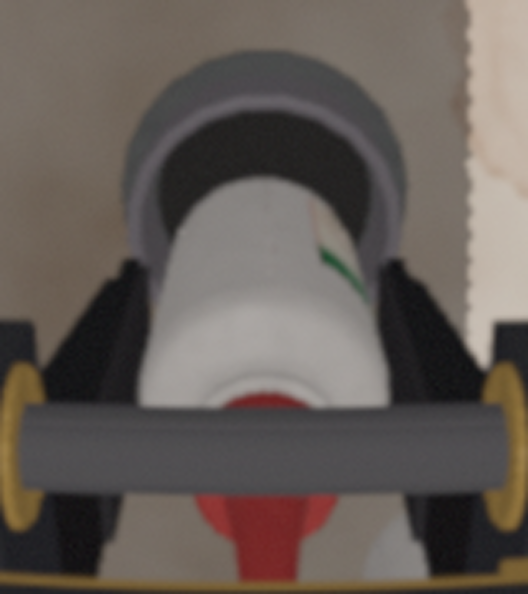

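The zoom shows the inner front rim at crop v=110 (image 178), the bottle's front bottom at 198.6, and the collar's front top at 259.5. The bottle may sit several mm off the pad centre.

```bash
python3 -c "
from h import *
s=read_state();a=np.array(s['tool_rot'])[:,2];e=np.array(s['eef_pos']);b=np.array([a[1],-a[0],0])
base=e[2]+.019-.0755
print(base)
for off in (0,.005,.009):
  P=lambda d,h:proj('wrist',np.array([e[0],e[1],base+h])+(off+d)*a).round(1)
  Q=lambda h:[proj('wrist',np.array([e[0],e[1],base+h])+off*a+k*.021*b).round(1) for k in (-1,1)]
  print(off,'bottom',P(-.021,0),'collartop',P(-.0105,.1045),'shoulder',Q(.0915))
"
```

```text
0.035978067301053865
0 bottom [319.  185.9] collartop [318.7 262.5] shoulder [array([361.2, 269. ]), array([276.3, 268.9])]
0.005 bottom [319.  192.4] collartop [318.7 272.3] shoulder [array([360.7, 277.6]), array([276.9, 277.6])]
0.009 bottom [319.  197.5] collartop [318.7 280. ] shoulder [array([360.2, 284.4]), array([277.3, 284.3])]
```

```bash
python3 -m inch '[[[0,0,-0.08],[0,0,0],-1],[[0,0,0],[0,0,0],-1],[[0.25,0,0],[0,0,0],-1],[[0.25,0,0],[0,0,0],-1],[[0.15,0,0],[0,0,0],-1],[[0,0,0],[0,0,0],-1],[[0,0,0],[0,0,0],-1]]'; python3 -c "
from h import *; import cv2
a=optics.grab_frame('wrist')[145:325,240:400,::-1];b=optics.grab_frame('top')[150:250,200:360,::-1]
cv2.imwrite('pics/w4.png',cv2.resize(np.vstack([a,b]),None,fx=2,fy=2))
plan([.447,.062,.0632],71)"
```

```text
t: 7.25
eef_pos: [0.4441, 0.0634, 0.0666]
tool_rot: [[-0.0, 0.324, 0.946], [0.0, 0.946, -0.324], [-1.0, 0.0, -0.0]]
contact_force: [-0.8, 0.1, -1.4]
opening: 0.428
t 7.35 tcp [0.4442 0.0634 0.0668] jaw 71.1 q6 -1.25 | turn [ 0.01  0.   -0.  ] shift(after turn) [ 0.09 -0.01  0.08]
```

View pics/w4.png

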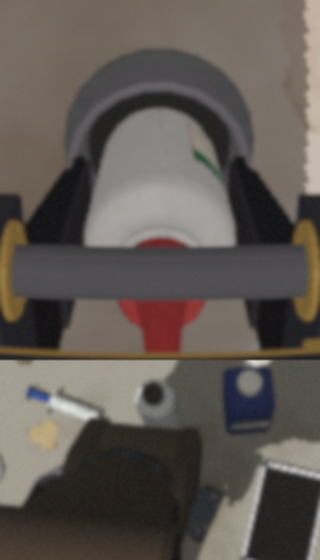

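The bottle is inside the rim with a clear gap in front and no contact force. I'll lower it the last 3–4 mm and release.

```bash
python3 -m inch '[[[0.08,0,0],[0,0,0],-1],[[0.04,0,0],[0,0,0],-1],[[0,0,0],[0,0,0],-1]]';  python3 -m inch '[[[0,0,0],[0,0,0],0.1],[[0,0,0],[0,0,0],0.3],[[0,0,0],[0,0,0],1],[[0,0,0],[0,0,0],1],[[0,0,0],[0,0,0],1],[[-1,0,0],[0,0,0],1],[[-1,0,0],[0,0,0],1],[[-1,0,0],[0,0,0],1],[[-0.6,0,0],[0,0,0],1],[[0,0,0],[0,0,0],1]]'; python3 -c "
from h import *; import cv2
cv2.imwrite('pics/w5.png',optics.grab_frame('wrist')[:,:,::-1])
plan([.582,.074,.064],71)
print(proj('wrist',(.582,.074,.14)),proj('wrist',(.447,.062,.141)),proj('wrist',(.447,.062,.036)))"
```

```text
t: 7.72
eef_pos: [0.4443, 0.0634, 0.0624]
tool_rot: [[0.001, 0.324, 0.946], [0.0, 0.946, -0.324], [-1.0, 0.0, 0.001]]
contact_force: [-3.1, -1.4, 10.4]
opening: 0.427
t: 8.98
eef_pos: [0.4446, 0.0635, 0.2071]
tool_rot: [[0.003, 0.324, 0.946], [0.0, 0.946, -0.324], [-1.0, 0.001, 0.003]]
contact_force: [0.7, 0.0, -1.0]
opening: 0.999
t 9.03 tcp [0.444  0.0634 0.2059] jaw 71.1 q6 -1.25 | turn [ 0.01  0.01 -0.  ] shift(after turn) [3.55 1.37 3.18]
[374.96525613 332.19936703] [318.50937685 213.09635537] [318.76243325 184.17545067]
```

View pics/w5.png

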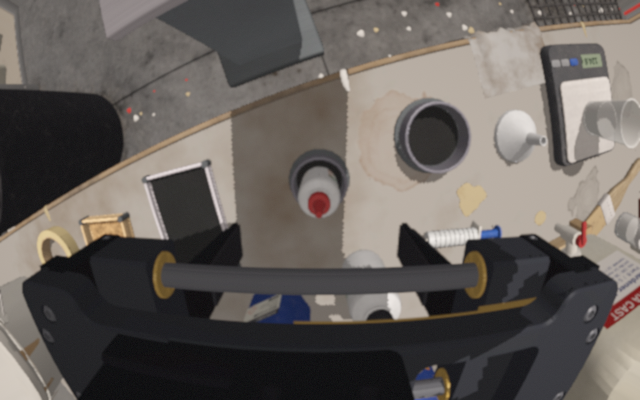

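The dropper bottle stands upright in the narrow stand, with its tip at (319,205). Next is the wide bottle.

```bash
python3 -m inch '[[[0,0.4,0.9],[0,0,0],1],[[0,0.4,0.9],[0,0,0],1],[[0,0.4,0.9],[0,0,0],1],[[0,0.17,0.48],[0,0,0],1],[[0,0,0],[0,0,0],1],[[0,0,0],[0,0,0],1]]'; python3 -c "
from h import *; import cv2
f=optics.grab_frame('wrist')[:,:,::-1]
cv2.imwrite('pics/w6.png',cv2.resize(f[100:300,180:460],None,fx=2.5,fy=2.5))
plan([.582,.074,.064],71)
s=read_state();a=np.array(s['tool_rot'])[:,2]
for c in ([.582,.074,.14],[.582,.074,0]):
  print([((proj('wrist',np.array(c)+d*a)-[180,100])*2.5).round() for d in (-.029,-.015,0,.015)])"
```

```text
t: 9.78
eef_pos: [0.5811, 0.0741, 0.2048]
tool_rot: [[-0.002, 0.324, 0.946], [0.0, 0.946, -0.324], [-1.0, -0.001, -0.002]]
contact_force: [-0.0, -0.1, 0.1]
opening: 1.002
t 9.82 tcp [0.5811 0.0741 0.2052] jaw 71.1 q6 -1.23 | turn [ 0.01 -0.01  0.  ] shift(after turn) [3.53 0.01 0.02]
[array([348., 186.]), array([348., 230.]), array([348., 276.]), array([348., 320.])]
[array([349., 133.]), array([349., 161.]), array([349., 191.]), array([349., 220.])]
```

View pics/w6.png

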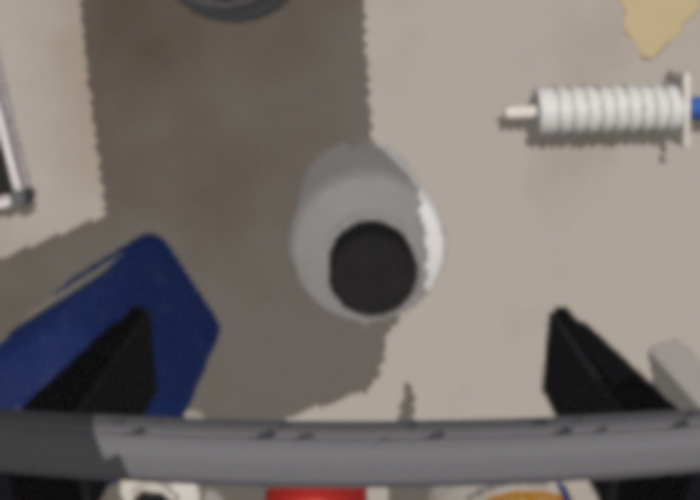

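The cap centre is at crop (372,268) against a predicted (348,276), so the bottle lies about 8 mm further along +y of the tool. I'll check the blue can's height before lowering the gripper beside it.

```bash
python3 -c "
from h import *
s=read_state();sh=np.array([.5753,-.1698,.2144])-s['eef_pos']
o1,d1=ray('wrist',(468,198)); o1=o1+sh
o2,d2=ray('top',(170+412/2.66,110+135/2.66))
A=np.c_[d1,-d2];t=np.linalg.lstsq(A,o2-o1,rcond=None)[0]
print('can cap',o1+t[0]*d1,o2+t[1]*d2)
print('cap',plane('wrist',(180+372/2.5,100+268/2.5),.14))
print('noz',plane('wrist',(180+500/2.5,100+113/2.5),.012),'flange',plane('wrist',(180+687/2.5,100+108/2.5),.012))
"
```

```text
can cap [ 0.60328896 -0.05082226  0.15941739] [ 0.60629716 -0.05173115  0.16032628]
cap [0.58200979 0.0819402 ]
noz [0.56691825 0.15518443] flange [0.59276735 0.24912934]
```

```bash
python3 -m inch '[[[0,0.2,0.0],[0,0,0],0.75],[[0.8,0,0],[0,0,0],0.75],[[0.9,0,0],[0,0,0],0.75],[[0.9,0,0],[0,0,0],0.75],[[0.6,0,0],[0,0,0],0.75],[[0.27,0,0],[0,0,0],0.75],[[0,0,0],[0,0,0],0.75]]'; python3 -m inch '[[[0,0,0],[0,0,0],-1],[[0,0,0],[0,0,0],-1],[[0,0,0],[0,0,0],-1],[[0,0,0],[0,0,0],-1],[[0,0,0],[0,0,0],-1],[[0,0,0],[0,0,0],-1]]' 30
```

```text
t: 10.7
eef_pos: [0.5847, 0.0819, 0.067]
tool_rot: [[-0.0, 0.324, 0.946], [0.0, 0.946, -0.324], [-1.0, -0.0, -0.0]]
contact_force: [-0.1, -0.1, 0.2]
opening: 0.875
t: 11.45
eef_pos: [0.585, 0.0816, 0.0675]
tool_rot: [[0.001, 0.324, 0.946], [0.0, 0.946, -0.324], [-1.0, 0.0, 0.001]]
contact_force: [-1.3, -1.6, 5.4]
opening: 0.601
```

```bash
python3 -m inch '[[[-0.8,0,0],[0,0,0],-1],[[-0.8,0,0],[0,0,0],-1],[[-0.8,0,0],[0,0,0],-1],[[0,0.35,-0.85],[0,0,0],-1],[[0,0.35,-0.85],[0,0,0],-1],[[0,0.35,-0.85],[0,0,0],-1],[[0,0.35,-0.85],[0,0,0],-1],[[0,0.28,-1],[0,0,0],-1],[[0.7,0,0],[0,0,0],-1],[[0.5,0,0],[0,0,0],-1],[[0,0,0],[0,0,0],-1],[[0,0,0],[0,0,0],-1]]'; python3 -c "
from h import *; import cv2
f=optics.grab_frame('wrist')[:,:,::-1]
cv2.imwrite('pics/w7.png',cv2.resize(f[100:300,180:460],None,fx=2.5,fy=2.5))
plan([.439,.203,.0725],71)
s=read_state();e=s['eef_pos'];a=np.array(s['tool_rot'])[:,2];b=np.array(s['tool_rot'])[:,1]
c=np.array([e[0],e[1],.036]);g=lambda p:((proj('wrist',p)-[180,100])*2.5).round()
print('rim if centred',g(c-.039*a),g(c-.0425*a),g(c-.0425*b),g(c+.0425*b))
h=np.array([e[0],e[1],e[2]-.066]);print('bottom',g(h-.029*a),g(h-.029*b),g(h+.029*b))"
```

```text
t: 12.95
eef_pos: [0.4402, 0.2023, 0.1155]
tool_rot: [[0.0, 0.324, 0.946], [0.0, 0.946, -0.324], [-1.0, 0.0, 0.0]]
contact_force: [0.9, -0.5, -1.9]
opening: 0.606
t 13.00 tcp [0.4403 0.2022 0.1157] jaw 71.1 q6 -0.95 | turn [ 0.01  0.   -0.  ] shift(after turn) [ 1.08  0.01 -0.04]
rim if centred [347. 145.] [347. 134.] [222. 260.] [473. 260.]
bottom [347. 183.] [257. 272.] [438. 272.]
```

View pics/w7.png

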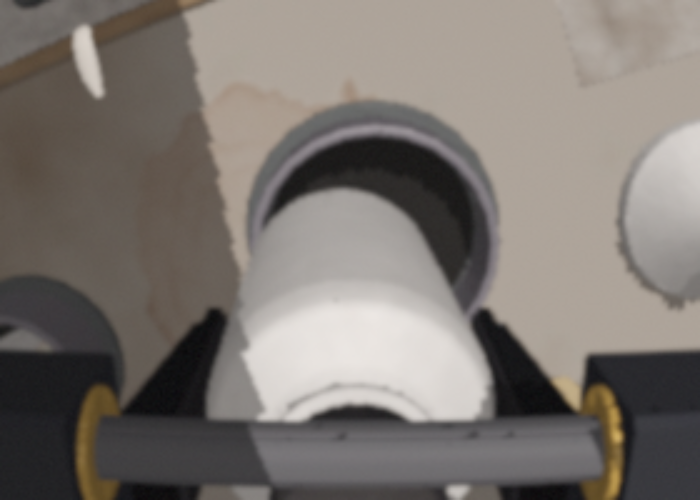

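The rim spans 249–497 with its front at 124, against an expected 222–473 and 134. The stand is therefore about 9 mm further along +y and 3 mm back in z, so I'll correct and lower.

```bash
python3 -m inch '[[[0,0.22,-0.08],[0,0,0],-1],[[0,0,0],[0,0,0],-1],[[0.3,0,0],[0,0,0],-1],[[0.3,0,0],[0,0,0],-1],[[0.3,0,0],[0,0,0],-1],[[0.1,0,0],[0,0,0],-1],[[0,0,0],[0,0,0],-1]]'; python3 -c "
from h import *; plan([.44,.2115,.0735],71)"
```

```text
t: 13.88
eef_pos: [0.4397, 0.2115, 0.0747]
tool_rot: [[-0.001, 0.324, 0.946], [-0.0, 0.946, -0.324], [-1.0, -0.0, -0.001]]
contact_force: [0.3, 1.1, -2.9]
opening: 0.604
t 13.88 tcp [0.4397 0.2115 0.0747] jaw 71.1 q6 -0.93 | turn [ 0.01 -0.    0.  ] shift(after turn) [0.03 0.   0.01]
```

```bash
python3 -m inch '[[[0.04,0,0],[0,0,0],-1],[[0.03,0,0],[0,0,0],-1],[[0,0,0],[0,0,0],-1],[[0,0,0],[0,0,0],0.4],[[0,0,0],[0,0,0],0.7],[[0,0,0],[0,0,0],0.8],[[0,0,0],[0,0,0],0.8],[[-1,0,0],[0,0,0],0.8],[[-1,0,0],[0,0,0],0.8],[[-1,0,0],[0,0,0],0.8],[[-0.3,0,0],[0,0,0],0.8],[[0,0,0],[0,0,0],0.8]]'; python3 -c "
from h import *; import cv2
f=optics.grab_frame('wrist')[:,:,::-1]
cv2.imwrite('pics/w8.png',f)
plan([.548,-.325,.2],71)"
```

```text
t: 15.38
eef_pos: [0.4398, 0.2116, 0.2042]
tool_rot: [[0.001, 0.324, 0.946], [0.0, 0.946, -0.324], [-1.0, 0.001, 0.001]]
contact_force: [-0.2, -0.7, 0.1]
opening: 0.9
t 15.43 tcp [0.4395 0.2115 0.2034] jaw 71.1 q6 -0.93 | turn [ 0.01 -0.01  0.  ] shift(after turn) [  0.08 -11.8    6.93]
```

View pics/w8.png

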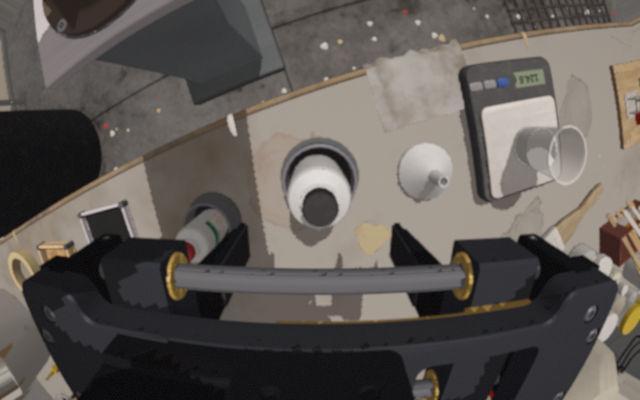

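The wide bottle stands upright in the wide stand (cap at 320,208), and the funnel is untouched. Next is the knob.

```bash
python3 -m inch '[[[0,-1,0.58],[0,0,0],0.2],[[0,-1,0.58],[0,0,0],0.2],[[0,-1,0.58],[0,0,0],0.2],[[0,-1,0.58],[0,0,0],0.2],[[0,-1,0.58],[0,0,0],0.2],[[0,-1,0.58],[0,0,0],0.2],[[0,-1,0.58],[0,0,0],0.2],[[0,-1,0.58],[0,0,0],0.2],[[0,-1,0.58],[0,0,0],0.2],[[0,-1,0.58],[0,0,0],0.2],[[0,-1,0.58],[0,0,0],0.2],[[0,-0.8,0.55],[0,0,0],0.2],[[0,0,0],[0,0,0],0.2],[[0,0,0],[0,0,0],0.2]]'; python3 -c "
from h import *; import cv2
f=optics.grab_frame('wrist')
hs=cv2.cvtColor(f,cv2.COLOR_RGB2HSV); m=((hs[:,:,0]<8)|(hs[:,:,0]>174))&(hs[:,:,1]>150)&(hs[:,:,2]>60)
n,l,st,c=cv2.connectedComponentsWithStats(m.astype('uint8'))
for i in range(1,n):
  if st[i,4]>80: print(st[i],c[i])
cv2.imwrite('pics/w9.png',cv2.resize(f[0:300,100:500,::-1],None,fx=2,fy=2))
plan([.548,-.325,.024],71)
print([proj('wrist',(.548,-.325,z)) for z in (0,.02,.044)])"
```

```text
t: 17.18
eef_pos: [0.5487, -0.3239, 0.2026]
tool_rot: [[-0.002, 0.324, 0.946], [0.002, 0.946, -0.324], [-1.0, 0.001, -0.003]]
contact_force: [0.6, 1.0, 1.0]
opening: 0.602
[590  15  27  16 244] [599.54918033  21.98360656]
[ 295  156   43   42 1379] [315.67875272 176.58520667]
[552 203  40  42 984] [571.57926829 223.93394309]
t 17.23 tcp [ 0.5488 -0.3237  0.2031] jaw 71.1 q6 -1.88 | turn [ 0.02 -0.01 -0.01] shift(after turn) [ 4.48 -0.04 -0.01]
[array([317.8183387 , 175.85526767]), array([317.74048375, 179.1226126 ]), array([317.63536196, 183.54436435])]
```

View pics/w9.png

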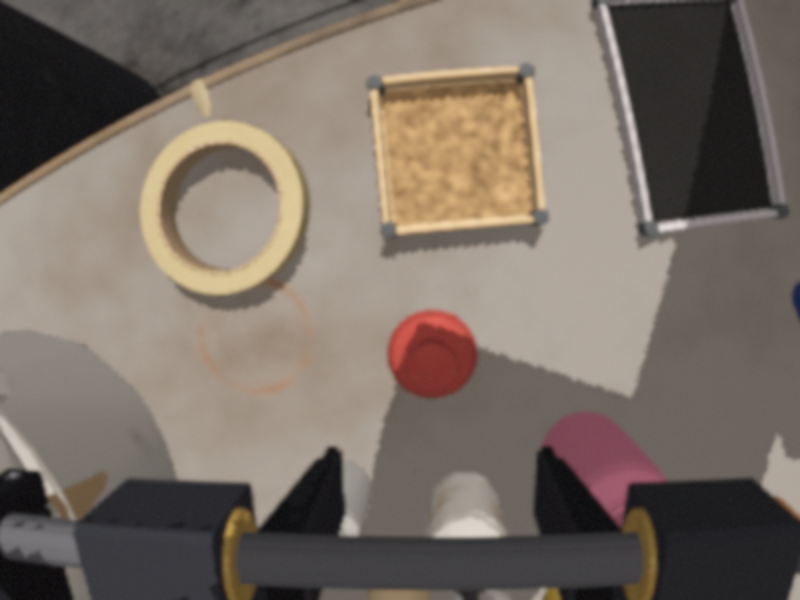

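The knob is at about (316,178) full-frame. The square tray corners are at (288,41), (363,35), (370,108) and (294,114). The gripper body will come down to about 0.10 m next to the pink bottle and the small bottles behind, so I'll choose a jaw angle that stays clear.

```bash
python3 -c "
from h import *
W=lambda u,v,z:plane('wrist',(100+u/2,v/2),z)
sq=[W(*p,.022) for p in [(376,82),(527,71),(540,216),(389,229)]]
print('sq',np.round(sq,3),np.mean(sq,0).round(4))
k=W(432,358,.044);print('knob head',k.round(4),'base',plane('wrist',(316,177),.012).round(4))
P=lambda u,v,z:plane('top',(170+u/2.66,110+v/2.66),z)
obs={'pink':(P(612,132,.14),.03),'yel':(P(748,182,.1),.022),'blk':(P(685,142,.1),.024),'blue':(P(697,92,.1),.022)}
for n,(p,q) in obs.items(): print(n,p.round(3))
k=np.array([.5485,-.325])
for L,S in ((.09,.0375),(.0375,.09)):
  for j in range(0,180,15):
    u=np.array([np.cos(np.radians(j)),np.sin(np.radians(j))]);w=np.array([u[1],-u[0]]);o=[]
    for n,(p,q) in obs.items():
      d=p-k;o.append(np.hypot(max(abs(d@u)-L,0),max(abs(d@w)-S,0))-q)
    print(j,np.round(o,3),end=' ; ')
  print()
"
```

```text
sq [[ 0.385 -0.305]
 [ 0.406 -0.222]
 [ 0.489 -0.242]
 [ 0.469 -0.325]] [ 0.4371 -0.2735]
knob head [ 0.5426 -0.325 ] base [ 0.5464 -0.3267]
pink [ 0.636 -0.257]
yel [ 0.609 -0.41 ]
blk [ 0.646 -0.341]
blue [ 0.703 -0.352]
0 [ 0.001  0.025 -0.017  0.042] ; 15 [-0.016  0.038 -0.02   0.037] ; 30 [-0.01   0.044  0.001  0.048] ; 45 [-0.01   0.043  0.019  0.069] ; 60 [-0.016  0.035  0.031  0.087] ; 75 [-0.001  0.02   0.037  0.096] ; 90 [0.02  0.001 0.036 0.095] ; 105 [ 0.035 -0.015  0.028  0.083] ; 120 [ 0.043 -0.009  0.014  0.061] ; 135 [ 0.043 -0.01  -0.004  0.043] ; 150 [ 0.036 -0.015 -0.022  0.037] ; 165 [ 0.021  0.007 -0.016  0.044] ; 
0 [0.02  0.001 0.036 0.095] ; 15 [ 0.035 -0.015  0.028  0.083] ; 30 [ 0.043 -0.009  0.014  0.061] ; 45 [ 0.043 -0.01  -0.004  0.043] ; 60 [ 0.036 -0.015 -0.022  0.037] ; 75 [ 0.021  0.007 -0.016  0.044] ; 90 [ 0.001  0.025 -0.017  0.042] ; 105 [-0.016  0.038 -0.02   0.037] ; 120 [-0.01   0.044  0.001  0.048] ; 135 [-0.01   0.043  0.019  0.069] ; 150 [-0.016  0.035  0.031  0.087] ; 165 [-0.001  0.02   0.037  0.096] ;
```

```bash
python3 -m inch '[[[0,0,0],[-0.9,0,0],0.2],[[0,0,0],[-0.85,0,0],0.2],[[0,0,0],[0,0,0],0.2]]'; python3 -c "
from h import *
plan([.545,-.326,.0235],85)"
```

```text
t: 17.6
eef_pos: [0.5492, -0.3236, 0.2042]
tool_rot: [[-0.0, 0.085, 0.996], [0.0, 0.996, -0.085], [-1.0, 0.0, -0.0]]
contact_force: [-0.2, 0.2, -0.5]
opening: 0.601
t 17.60 tcp [ 0.5492 -0.3236  0.2042] jaw 85.1 q6 -2.12 | turn [ 0.02 -0.   -0.  ] shift(after turn) [ 4.52 -0.07 -0.1 ]
```

```bash
python3 -m inch '[[[0.8,-0.07,-0.1],[0,0,0],0.2],[[1,0,0],[0,0,0],0.2],[[1,0,0],[0,0,0],0.2],[[0.8,0,0],[0,0,0],0.2],[[0.5,0,0],[0,0,0],0.2],[[0.3,0,0],[0,0,0],0.2],[[0.12,0,0],[0,0,0],0.2],[[0,0,0],[0,0,0],0.2],[[0,0,0],[0,0,0],-1],[[0,0,0],[0,0,0],-1],[[0,0,0],[0,0,0],-1],[[0,0,0],[0,0,0],-1],[[0,0,0],[0,0,0],-1]]' 10; python3 -c "
from h import *
plan([.437,-.2735,.09],85)"
```

```text
t: 19.23
eef_pos: [0.5451, -0.3273, 0.0235]
tool_rot: [[0.0, 0.085, 0.996], [-0.0, 0.996, -0.085], [-1.0, -0.0, 0.0]]
contact_force: [-0.5, -0.3, 1.7]
opening: 0.277
t 19.23 tcp [ 0.5451 -0.3273  0.0235] jaw 85.1 q6 -2.13 | turn [0.01 0.   0.  ] shift(after turn) [-1.66  1.1  -2.81]
```

```bash
python3 -m inch '[[[-0.6,0,0],[0,0,0],-1],[[-0.6,0,0],[0,0,0],-1],[[-0.5,0,0],[0,0,0],-1],[[0,0.3,-0.7],[0,0,0],-1],[[0,0.3,-0.7],[0,0,0],-1],[[0,0.3,-0.7],[0,0,0],-1],[[0,0.2,-0.71],[0,0,0],-1],[[0,0,0],[0,0,0],-1],[[0,0,0],[0,0,0],-1]]'; python3 -c "
from h import *; import cv2
f=optics.grab_frame('wrist')
cv2.imwrite('pics/w10.png',cv2.resize(f[80:300,180:460,::-1],None,fx=2.5,fy=2.5))
s=read_state();e=s['eef_pos'];a=np.array(s['tool_rot'])[:,2];b=np.array(s['tool_rot'])[:,1]
g=lambda p:((proj('wrist',p)-[180,80])*2.5).round()
print('tray ctr pred',g(np.array([.437,-.2735,.022])),'corners',[g(np.array([.437,-.2735,.022])+np.array([x*np.cos(t)-y*np.sin(t),x*np.sin(t)+y*np.cos(t),0])) for t in [np.radians(-13.5)] for x in (-.046,.046) for y in (-.046,.046)])
plan([.437,-.2735,.0275],85)"
```

```text
t: 20.35
eef_pos: [0.4375, -0.2743, 0.0916]
tool_rot: [[0.001, 0.085, 0.996], [-0.001, 0.996, -0.085], [-1.0, -0.001, 0.001]]
contact_force: [0.7, 0.0, -1.0]
opening: 0.278
tray ctr pred [350. 317.] corners [array([226., 155.]), array([515., 200.]), array([197., 424.]), array([460., 460.])]
t 20.40 tcp [ 0.4376 -0.2743  0.0915] jaw 85.1 q6 -2.17 | turn [0.01 0.01 0.  ] shift(after turn) [ 1.6   0.02 -0.02]
```

View pics/w10.png

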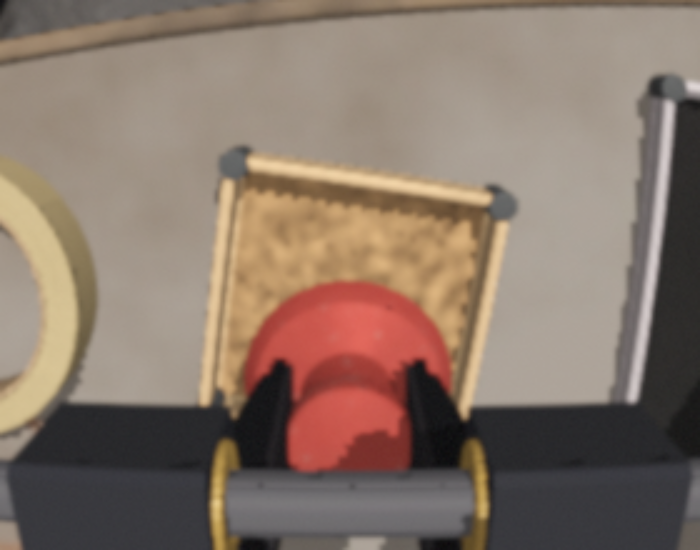

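The tray corners are at (237,160) and (500,204), about 2 mm from prediction, and the knob is hanging straight. I'll lower it and release.

```bash
python3 -m inch '[[[0.5,0,0],[0,0,0],-1],[[0.5,0,0],[0,0,0],-1],[[0.4,0,0],[0,0,0],-1],[[0.12,0,0],[0,0,0],-1],[[0.07,0,0],[0,0,0],-1],[[0,0,0],[0,0,0],-1]]'; python3 -m inch '[[[0,0,0],[0,0,0],-0.2],[[0,0,0],[0,0,0],-0.1],[[0,0,0],[0,0,0],0],[[0,0,0],[0,0,0],0],[[-1,0,0],[0,0,0],0],[[-1,0,0],[0,0,0],0],[[-1,0,0],[0,0,0],0],[[-1,0,0],[0,0,0],0],[[0,0,0],[0,0,0],0],[[0,0,0],[0,0,0],0]]'; python3 -c "
from h import *; import cv2
f=optics.grab_frame('wrist')
cv2.imwrite('pics/w11.png',f[:,:,::-1])
hs=cv2.cvtColor(f,cv2.COLOR_RGB2HSV); m=((hs[:,:,0]<8)|(hs[:,:,0]>174))&(hs[:,:,1]>150)&(hs[:,:,2]>60)
n,l,st,c=cv2.connectedComponentsWithStats(m.astype('uint8'))
for i in range(1,n):
  if st[i,4]>300: print(st[i],c[i],plane('wrist',st[i,:2]+st[i,2:4]/2,.02))
plan([.582,.205,.2],71)"
```

```text
t: 21.15
eef_pos: [0.437, -0.2739, 0.0281]
tool_rot: [[0.0, 0.085, 0.996], [-0.0, 0.996, -0.085], [-1.0, -0.0, 0.0]]
contact_force: [0.1, -0.5, -1.3]
opening: 0.276
t: 22.4
eef_pos: [0.4365, -0.2735, 0.1873]
tool_rot: [[-0.0, 0.085, 0.996], [0.0, 0.996, -0.085], [-1.0, 0.0, -0.0]]
contact_force: [0.1, 0.4, 0.0]
opening: 0.501
[ 296  160   46   45 1356] [317.82153392 183.1880531 ] [ 0.43664809 -0.27345655]
t 22.45 tcp [ 0.4363 -0.2734  0.1868] jaw 85.1 q6 -2.17 | turn [ 1.76 -0.01 -0.01] shift(after turn) [-0.33 12.5  -0.45]
```

```bash
python3 -m inch '[[[-0.3,0,0],[1,0,0],0],[[0,0,0],[1,0,0],0],[[0,0,0],[1,0,0],0],[[0,0,0],[1,0,0],0],[[0,0,0],[1,0,0],0],[[0,0,0],[1,0,0],0],[[0,0,0],[1,0,0],0],[[0,0,0],[1,0,0],0],[[0,0,0],[1,0,0],0],[[0,0,0],[1,0,0],0],[[0,0,0],[1,0,0],0],[[0,0,0],[1,0,0],0],[[0,0,0],[0.52,0,0],0],[[0,0,0],[0,0,0],0],[[0,0,0],[0,0,0],0]]'; python3 -c "
from h import *
plan([.57,.22,.2],-15)"
```

```text
t: 24.32
eef_pos: [0.4366, -0.2736, 0.1991]
tool_rot: [[-0.001, 0.966, -0.258], [0.001, -0.258, -0.966], [-1.0, -0.001, -0.001]]
contact_force: [-0.8, -0.2, 0.3]
opening: 0.499
t 24.32 tcp [ 0.4366 -0.2736  0.1991] jaw -15.0 q6 -0.43 | turn [ 0.   -0.    0.01] shift(after turn) [ -0.02   0.03 -12.78]
```

```bash
python3 -m inch '[[[0,0,-1],[0,0,0],0],[[0,0,-1],[0,0,0],0],[[0,0,-1],[0,0,0],0],[[0,0,-1],[0,0,0],0],[[0,0,-1],[0,0,0],0],[[0,0,-1],[0,0,0],0],[[0,0,-1],[0,0,0],0],[[0,0,-1],[0,0,0],0],[[0,0,-1],[0,0,0],0],[[0,0,-1],[0,0,0],0],[[0,0,-1],[0,0,0],0],[[0,0,-1],[0,0,0],0],[[0,0,-0.5],[0,0,0],0],[[0,0,0],[0,0,0],0],[[0,0,0],[0,0,0],0]]'; python3 -c "
from h import *; import cv2
f=optics.grab_frame('wrist')
cv2.imwrite('pics/w12.png',cv2.resize(f[60:300,160:480,::-1],None,fx=2.4,fy=2.4))
plan([.586,.22,.2],-15)
d=np.array([.2607,.9654,0])
for k in (-.064,0,.0255,.064): print(k,((proj('wrist',np.array([.586,.22,.012])+k*d)-[160,60])*2.4).round())"
```

```text
t: 26.2
eef_pos: [0.5664, 0.2081, 0.1997]
tool_rot: [[-0.0, 0.966, -0.26], [-0.0, -0.26, -0.966], [-1.0, -0.0, 0.0]]
contact_force: [0.1, 0.1, -0.4]
opening: 0.499
t 26.25 tcp [0.5665 0.208  0.1998] jaw -15.1 q6 0.51 | turn [-0.01  0.    0.  ] shift(after turn) [-0.    0.39 -0.42]
-0.064 [414. 375.]
0 [415. 250.]
0.0255 [416. 198.]
0.064 [416. 118.]
```

View pics/w12.png

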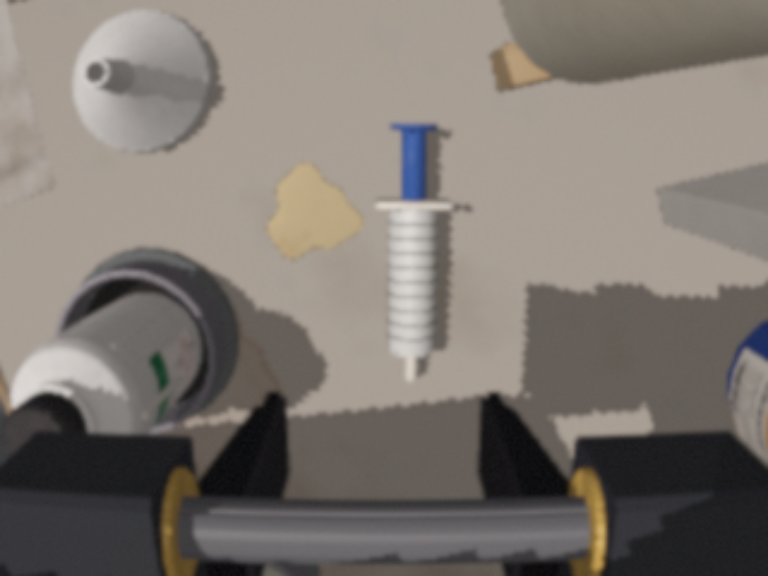

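The syringe lies along column 413: plunger head v=127, flange 206, nozzle 380. That is about 3.5 mm nearer the nozzle side than predicted. I'll check the gripper body's clearance to the grey post at right (655–768, 160–265) and to the placed bottle.

```bash
python3 -c "
from h import *
s=read_state();R=np.array(s['tool_rot']);c=np.array([.584,.2166,0])
W=lambda u,v,z:np.append(plane('wrist',(160+u/2.4,60+v/2.4),z),z)
for n,u,v in [('postTL',655,190),('postBL',665,228),('can',735,370),('boxR',550,80)]:
  for z in (0,.1): 
    p=W(u,v,z); print(n,z,p.round(3),'jaw,z:',((p-c)@R[:,1]).round(3),((p-c)@R[:,2]).round(3))
plan([.584,.2166,.004],-15)"
```

```text
postTL 0 [0.716 0.218 0.   ] jaw,z: 0.127 -0.036
postTL 0.1 [0.68  0.234 0.1  ] jaw,z: 0.088 -0.042
postBL 0 [0.717 0.197 0.   ] jaw,z: 0.134 -0.016
postBL 0.1 [0.681 0.219 0.1  ] jaw,z: 0.093 -0.028
can 0 [0.746 0.107 0.   ] jaw,z: 0.185 0.063
can 0.1 [0.703 0.154 0.1  ] jaw,z: 0.131 0.03
boxR 0 [0.673 0.285 0.   ] jaw,z: 0.069 -0.089
boxR 0.1 [0.65  0.283 0.1  ] jaw,z: 0.046 -0.081
t 26.25 tcp [0.5665 0.208  0.1998] jaw -15.1 q6 0.51 | turn [-0.01  0.    0.  ] shift(after turn) [ 4.9   0.37 -0.32]
```

```bash
python3 -m inch '[[[0.5,0.37,-0.32],[0,0,0],0],[[1,0,0],[0,0,0],0],[[1,0,0],[0,0,0],0],[[1,0,0],[0,0,0],0],[[0.7,0,0],[0,0,0],0],[[0.4,0,0],[0,0,0],0],[[0.2,0,0],[0,0,0],0],[[0,0,0],[0,0,0],0],[[0,0,0],[0,0,0],0]]'; python3 -c "
from h import *
plan([.584,.2166,.004],-15)"
```

```text
t: 27.38
eef_pos: [0.5847, 0.2177, 0.0088]
tool_rot: [[0.001, 0.966, -0.26], [0.0, -0.26, -0.966], [-1.0, 0.001, -0.001]]
contact_force: [0.3, 0.3, 0.2]
opening: 0.5
t 27.38 tcp [0.5847 0.2177 0.0088] jaw -15.1 q6 0.51 | turn [-0.01 -0.01 -0.01] shift(after turn) [ 0.12 -0.01  0.03]
```

```bash
python3 -m inch '[[[0.12,0,0],[0,0,0],0],[[0,0,0],[0,0,0],0],[[0,0,0],[0,0,0],-1],[[0,0,0],[0,0,0],-1],[[0,0,0],[0,0,0],-1],[[0,0,0],[0,0,0],-1],[[0,0,0],[0,0,0],-1],[[0,0,0],[0,0,0],-1],[[-0.5,0,0],[0,0,0],-1],[[-1,0,0],[0,0,0],-1],[[-1,0,0],[0,0,0],-1],[[-1,0,0],[0,0,0],-1],[[-1,0,0],[0,0,0],-1],[[-0.5,0,0],[0,0,0],-1],[[0,0,0],[0,0,0],-1]]' 12; python3 -c "
from h import *
plan([.448,-.122,.2],-15)"
```

```text
t: 29.25
eef_pos: [0.5846, 0.2177, 0.2056]
tool_rot: [[0.004, 0.966, -0.26], [0.001, -0.26, -0.966], [-1.0, 0.003, -0.002]]
contact_force: [-0.8, -1.0, -1.3]
opening: 0.239
t 29.25 tcp [0.5846 0.2177 0.2056] jaw -15.1 q6 0.51 | turn [-0.01 -0.01 -0.02] shift(after turn) [ 0.14 -1.1   9.09]
```

```bash
python3 -m inch '[[[0,-0.12,1],[0,0,0],-1],[[0,-0.12,1],[0,0,0],-1],[[0,-0.12,1],[0,0,0],-1],[[0,-0.12,1],[0,0,0],-1],[[0,-0.12,1],[0,0,0],-1],[[0,-0.12,1],[0,0,0],-1],[[0,-0.12,1],[0,0,0],-1],[[0,-0.12,1],[0,0,0],-1],[[0,-0.12,1],[0,0,0],-1],[[0,0,0],[1,0,0],-1],[[0,0,0],[1,0,0],-1],[[0,0,0],[1,0,0],-1],[[0,0,0],[1,0,0],-1],[[0,0,0],[1,0,0],-1],[[0,0,0],[1,0,0],-1]]'; python3 -c "
from h import *; import cv2
im=cv2.imread('pics/top0.png')
m=(im.max(2)<60).astype('uint8'); n,l,st,c=cv2.connectedComponentsWithStats(m)
i=l[229,343]; p=np.argwhere(l==i)[:,::-1].astype(float)
W=np.array([plane('top',q,.004) for q in p])
r_=cv2.minAreaRect((W*1000).astype('float32'));print('top',r_,st[i])
s=read_state();R=np.array(s['tool_rot'])
# w1: taken at tcp T1,R1; rebuild camera pose by rigid motion
m_=optics.camera_model('wrist');Tc=m_['camera_from_world'];Tt=np.eye(4);Tt[:3,:3]=R;Tt[:3,3]=s['eef_pos'];CT=Tc@Tt
def pl(T1,jaw,uv,z):
    j=np.radians(jaw);Y=np.array([np.cos(j),np.sin(j),0]);X=np.array([0,0,-1.]);T=np.eye(4);T[:3,:3]=np.c_[X,Y,np.cross(X,Y)];T[:3,3]=T1
    M=CT@np.linalg.inv(T);K=m_['mtx'];q=np.linalg.inv(K)@[*uv,1];th=np.hypot(q[0],q[1]);d=np.array([q[0]/th*np.sin(th),q[1]/th*np.sin(th),np.cos(th)])
    o=-M[:3,:3].T@M[:3,3];d=M[:3,:3].T@d;return (o+d*(z-o[2])/d[2])[:2]
for f,T1,j,seed in [('w1',(.5753,-.1698,.2144),71.1,(323,68)),('w2',(.5092,.0546,.1564),71.1,(163,180))]:
    im=cv2.imread('pics/%s.png'%f);m=(im.max(2)<60).astype('uint8');n,l,st,c=cv2.connectedComponentsWithStats(m);i=l[seed[1],seed[0]]
    W=np.array([pl(T1,j,q,.004) for q in np.argwhere(l==i)[:,::-1]]);print(f,cv2.minAreaRect((W*1000).astype('float32')),st[i])
plan([.448,-.122,.2],-97.4)"
```

```text
t: 31.12
eef_pos: [0.4485, -0.1186, 0.2024]
tool_rot: [[-0.001, 0.449, -0.894], [0.001, -0.894, -0.449], [-1.0, -0.001, 0.001]]
contact_force: [0.2, -0.2, -0.3]
opening: 0.239
top ((448.8221740722656, -122.40620422363281), (82.5909423828125, 134.15895080566406), 82.45904541015625) [ 324  205   37   50 1257]
w1 ((447.125244140625, -121.67631530761719), (89.3023910522461, 141.81167602539062), 82.51763916015625) [ 276    6   95  121 7626]
w2 ((685.0672607421875, -35.68646240234375), (1130.9766845703125, 558.193359375), 74.68269348144531) [   23   120   589   280 62436]
t 31.12 tcp [ 0.4485 -0.1186  0.2024] jaw -63.3 q6 0.70 | turn [4.26 0.01 0.01] shift(after turn) [0.06 0.09 0.  ]
```

```bash
python3 -m inch '[[[0,0,0],[1,0,0],-1],[[0,0,0],[1,0,0],-1],[[0,0,0],[1,0,0],-1],[[0,0,0],[1,0,0],-1],[[0,0,0],[0.27,0,0],-1],[[0,0.09,0],[0,0,0],-1],[[1,0,0],[0,0,0],-1],[[1,0,0],[0,0,0],-1],[[1,0,0],[0,0,0],-1],[[0.5,0,0],[0,0,0],-1],[[0,0,0],[0,0,0],-1],[[0,0,0],[0,0,0],-1]]'; python3 -c "
from h import *; import cv2
f=optics.grab_frame('wrist')
cv2.imwrite('pics/w13.png',cv2.resize(f[60:320,160:480,::-1],None,fx=2.2,fy=2.2))
s=read_state();R=np.array(s['tool_rot']);e=s['eef_pos']
plan([.448,-.122,.008],-97.5)
c=np.array([.448,-.122,.014]);t=np.radians(82.5);u=np.array([np.cos(t),np.sin(t),0]);v=np.array([u[1],-u[0],0])
g=lambda p:((proj('wrist',p)-[160,60])*2.2).round()
print('tray corners',[g(c+a*.05*u+b*.076*v) for a in (-1,1) for b in (-1,1)])
m=np.array([e[0],e[1],e[2]+.008]);print('syr ends',[g(m+k*R[:,2]) for k in (-.064,0,.064)])"
```

```text
t: 32.62
eef_pos: [0.4488, -0.1226, 0.0636]
tool_rot: [[0.001, -0.125, -0.992], [-0.0, -0.992, 0.125], [-1.0, 0.0, -0.001]]
contact_force: [-0.6, -0.8, -0.9]
opening: 0.242
t 32.67 tcp [ 0.4489 -0.1226  0.0638] jaw -97.2 q6 1.29 | turn [ 0.04 -0.01 -0.  ] shift(after turn) [ 1.4  -0.01  0.02]
tray corners [array([478., 528.]), array([505., 120.]), array([220., 527.]), array([197., 118.])]
syr ends [array([352., 159.]), array([352., 410.]), array([352., 600.])]
```

View pics/w13.png

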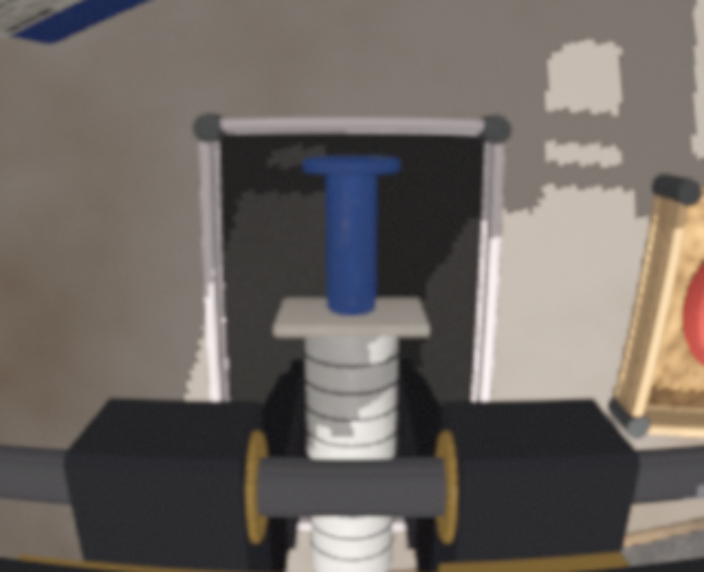

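The tray corners at (208,127) and (495,127) and the plunger head at (352,162) match prediction, and the syringe is centred and aligned. I'll lower it and release.

```bash
python3 -m inch '[[[0.6,0,0],[0,0,0],-1],[[0.5,0,0],[0,0,0],-1],[[0.2,0,0],[0,0,0],-1],[[0.08,0,0],[0,0,0],-1],[[0,0,0],[0,0,0],-1],[[0,0,0],[0,0,0],-1]]'; python3 -m inch '[[[0,0,0],[0,0,0],-0.4],[[0,0,0],[0,0,0],-0.2],[[0,0,0],[0,0,0],-0.2],[[0,0,0],[0,0,0],-0.2],[[-0.6,0,0],[0,0,0],-0.2],[[-1,0,0],[0,0,0],-0.2],[[-1,0,0],[0,0,0],-0.2],[[-1,0,0],[0,0,0],-0.2],[[-1,0,0],[0,0,0],-0.2],[[-0.6,0,0],[0,0,0],-0.2],[[0,0,0],[0,0,0],-0.2],[[0,0,0],[0,0,0],-0.2]]'; python3 -c "
from h import *; import cv2
f=optics.grab_frame('wrist');cv2.imwrite('pics/w14.png',f[:,:,::-1])
hs=cv2.cvtColor(f,cv2.COLOR_RGB2HSV)
def comps(m,lo,z):
  n,l,st,c=cv2.connectedComponentsWithStats(m.astype('uint8'))
  for i in range(1,n):
    if st[i,4]>lo: print(st[i],plane('wrist',st[i,:2]+st[i,2:4]/2,z).round(3))
print('blue');comps((abs(hs[:,:,0].astype(int)-112)<12)&(hs[:,:,1]>120)&(hs[:,:,2]>40),60,.016)
print('red');comps(((hs[:,:,0]<8)|(hs[:,:,0]>174))&(hs[:,:,1]>150)&(hs[:,:,2]>60),60,.02)
u=np.array([np.cos(np.radians(-7.5)),np.sin(np.radians(-7.5))]);c=np.array([.448,-.122])
m=np.zeros(f.shape[:2],bool)
q=np.array([proj('wrist',(*(c+a*.045*u+b*.07*np.array([-u[1],u[0]])*.6),.01)) for a,b in ((1,1),(1,-1),(-1,-1),(-1,1))])
print('syr light px:');b=np.zeros(f.shape[:2],'uint8');cv2.fillPoly(b,[q.astype(int)],1);comps((b>0)&(f.min(2)>120),60,.016)
print(read_state()['eef_pos'],read_state()['opening'])"
```

```text
t: 33.42
eef_pos: [0.4488, -0.1225, 0.0084]
tool_rot: [[0.001, -0.126, -0.992], [-0.0, -0.992, 0.126], [-1.0, 0.0, -0.001]]
contact_force: [0.5, 0.8, 0.4]
opening: 0.239
t: 34.92
eef_pos: [0.4481, -0.1222, 0.215]
tool_rot: [[-0.001, -0.126, -0.992], [0.001, -0.992, 0.126], [-1.0, -0.0, 0.001]]
contact_force: [0.6, -0.7, 0.4]
opening: 0.401
blue
[ 180    0   96   90 4249] [ 0.625 -0.033]
[311 122  18  31 346] [ 0.494 -0.129]
[629 300  11  26 155] [ 0.008 -0.894]
red
[180   0  24   5  87] [0.693 0.008]
[418 148  39  40 961] [ 0.442 -0.27 ]
[130 205  28  22 292] [0.427 0.128]
syr light px:
[ 304  154   32   57 1099] [ 0.44  -0.122]
[ 0.44812457 -0.12222946  0.21476641] 0.39909301137452113
```

```bash
python3 -c "
from h import *; import cv2
print('dropper tip',plane('wrist',(144,216),.125).round(3))
f=optics.grab_frame('top');a=cv2.imread('pics/top0.png')[:,:,::-1]
d=cv2.absdiff(f,a).max(2)
for n,x,y,h in [('tape',443,248,22),('funnel',188,205,16)]: print(n,'mean diff',d[y-h:y+h,x-h:x+h].mean().round(1))
s=read_state();print(s['t'],np.round(s['contact_force'],1))
r.sign_off()"
```

```text
dropper tip [0.453 0.053]
tape mean diff 11.8
funnel mean diff 69.4
35.025 [ 1.2 -0.8 -0. ]
the job is handed in; nothing more can be done
```

All four items are placed where you asked, and I handed the job in at about 35 s, well under the 112 s limit. I worked in the order listed: slim bottle, wide bottle, knob, syringe.

**What the last checks showed**
- **Slim bottle:** it is in the narrow stand. Its red tip was last measured at about (0.453, 0.053), roughly 9 mm from where I placed it. I measured that from the edge of the wrist picture, where errors are larger. While I carried it, its lower end looked about 9 mm off the grip centre, so it may have been slightly tilted. A wrist picture after release showed it standing upright.
- **Wide bottle:** it stood upright in the wide stand just after release, and again when I reached for the syringe. I did not re-check it at the end.
- **Knob:** it is on its base in the centre of the square tray, within 1 mm right after release.
- **Syringe:** it lies in the long tray with barrel and plunger inside and lined up. The end check was by colour masks only, because my 16 picture views were used up.
- **Tape roll:** before-and-after pictures differ little (mean 11.8), so it appears not to have moved.
- **Funnel:** this check disagreed. The same comparison gave a large difference (69.4), and I did not find out why before handing in. The arm or its shadow may have been over it in the second picture. It looked in place in the wrist picture taken at the syringe, and I never knowingly touched it.

The highest force I read was about 10 N, when setting the slim bottle down. I read forces only at the end of each move.

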